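# Walk the full label carton round against the stop

## Robot

A 6-joint arm with a two-finger parallel gripper is mounted at the origin on a cart in front of the work surface, level with it; the furniture and walls round the work are solid. World frame = base frame: x ahead of the robot, y to its left, z up, the work surface at z = 0. Lengths are in m, angles in rad, forces in N, time in s.
With the tool pointing down it reaches from about 0.3 to 0.875 m from the base axis. Payload 6.4 kg.
Tool frame: the origin (TCP) lies midway between the tips of the shut fingers; the grasp point (between the pads) lies 19 mm behind it; z points along the fingers, y is the line along which they close (so a half turn about z gives the same grasp; the last joint's range is limited). The gripper opens to 85 mm and grips with 20 to 120 N. Pads are 22 mm wide; open, the fingers measure 114 mm over their backs; the gripper's body (76 mm by 85 mm) begins 54 mm behind the grasp point. The pads swing forward as they close: fully open they stand 13 mm farther back than shut.
Start: joints at [-1.421, 0.181, 1.607, -0, 1.354, -0.206], TCP at [0.2, -0.539, 0.231] pointing down, gripper open.
Joint ranges: [-2.99, 2.99], [-0.89, 2.07], [0.3, 2.58], [-1.14, 4.28], [0, 2.63], [-3.12, 3.12]. Speed limits (rad/s): [2.57, 2.57, 3.01, 3.14, 3.14, 3.14].

## Interface

Orientations are given as a unit quaternion [w, x, y, z].
In Python, from bench import sensors, vision, ctrl gives the robot as it stands.
- The arm moves only by the tool carry_out, never from a script. Its argument "deltas" is text: rows parted by semicolons, each of 7 numbers parted by spaces: the shift along the tool's x, y, z in mm, then the turn, a rotation vector about the tool's x, y, z in rad, then the closure, from 0 (fully open) to 1 (shut). In form: tx ty tz ax ay az claw; .... A call has 1 to 12 rows; each row is the pose to reach, as a shift and turn from the pose commanded when the call began, along the tool's axes at that moment; what a row does not reach only later rows make up. A row lasts 1/8 s, in which the tool goes at most 62.5 mm and 10.7 degrees, less where a joint would pass 70% of its speed; a pose out of reach is approached as far as the arm can. A call with a gripper value outside its range is refused whole. The fingers move at their own pace and stop on an object; the grip force is fixed at half the most. Time passes only in rows, so rows that repeat a pose let the fingers close. It gives the time, the measured TCP pose, the force, the opening and the grip force at its end, in the units of the state.
- sensors.get_obs(): the state, without advancing time (a new reading comes with each control period).
- vision.camera(name): name is "side" or "top" or "wrist"; returns the picture (420x560x3 uint8, blue, green, red); there is no depth.
- vision.camera_model(name): a dict with "K" (3x3 intrinsics, pixels), "extrinsics" (4x4, takes a point from world to camera coordinates); the wrist camera has in their place "hand_eye" (4x4, takes a point from camera to tool coordinates, whose origin is the TCP and whose axes are the flange's). Camera axes: x right, y down, z forward; pixel columns grow to the right and rows downward; lengths in m; the calibration is good to about 2 mm. A picture is of the moment at which its call begins: read the wrist's pose just before it. camera_model takes no time and is no camera call.
- ctrl.hand_in(): hands the job in; it is judged then, once.
The state is a dict: "time_s": time; "q": joint angles; "dq": joint speeds; "joint_efforts": joint torques, N m; "eef_pos": TCP position; "eef_rot": TCP orientation; "wrist_force": force on the tool from outside, world axes, zero at the start; "torque": the same for the moment, N m; "opening": opening from 0.0 (shut) to 1.0 (fully open); "grasp_force": force on a finger pad.
Only numpy, scipy, OpenCV 4.12 (cv2) and the standard library are available. Lean on these libraries where they do the work, as an engineer would, in place of code of your own. Each camera call takes 0.05 s, during which the arm holds its last target. There are 200 camera calls.

## Task

Using only pushes of the fingertips, walk the heavy open carton of bottle labels round until one of its two long sides lies flat, over its whole length, against the face of the aluminium angle stop on the desk. Turn it square to the stop before it touches, so that no corner digs in, and only slide it: never lift or tip it. Leave the till roll, the stamp, the cork and the glass alone.

Things in the scene. Friction and masses are not known exactly. Their poses are not given: they have to be found in the camera images.
- carton: open card carton full of labels, 68 x 118 mm, solid walls to 76 mm, cards to 81 mm; 0.7 to 0.9 kg, loose. Origin: centre of underside; x across the 68 mm, y along the 118 mm, z up. Either long side will do. Slides at 4 to 7 N, stops with the push; pushed above 50 mm it may tip. Pushed near one end of a long side it turns about a point 30 to 55 mm beyond its middle. Keep the gripper body above
- stop: straight length of aluminium angle screwed to the desk, 300 mm long, 45 mm high. Origin: on the desk at the middle of its upright face, which looks to the robot; x points square out of the back of the face (from the robot's side through the stop), y along the face, z up. Its 40 mm wide foot with three screws lies behind the face. Fixed
- till_paper: white paper till roll standing on end, 58 mm diameter, 57 mm high, bystander on the right; origin: centre of its underside
- stamp: self-inking date stamp, 34 x 52 x 78 mm, bystander on the left; origin: centre of its underside
- loose_cork: wine cork lying on its side, 24 mm thick, 45 mm long, bystander at the near right; origin: on its underside
- glass: stemmed tasting glass, 63 mm diameter, 155 mm high, bystander right of the stop; origin: centre of its underside
Not all that is in view belongs to the job. What is shaped like the carton but blue or green is not meant.

How it is judged:
At the end, for the whole second after the job is handed in: The carton stands at rest and upright on the desk with a whole long side against the face of the stop: parallel to it within 0.05 rad, its middle no more than 5 mm farther from the face than when touching, and no part of that side beyond the stop's ends (x of carton in the frame of stop above -0.0395 m and angle between the x axis of carton and the x axis of stop, either way round below 0.05 rad and y of carton in the frame of stop between -0.091 and 0.091 m and height (world z) of carton below 0.006 m and angle between carton's own z axis and vertical below 0.05 rad and linear speed of carton below 0.01 m/s).
It fails at once if the carton presses on the stop while more than 0.2 rad (11 degrees) out of square (contact force between carton and stop above 1 N and angle between the x axis of carton and the x axis of stop, either way round above 0.2 rad).
It fails at once if the carton is lifted (height (world z) of carton above 0.015 m).
It fails at once if the carton is tipped (angle between carton's own z axis and vertical above 0.2 rad).
It fails at once if the till roll, the stamp, the cork or the glass is moved by more than 20 mm (distance of any of till_paper, stamp, loose_cork, glass from where it was at the start of the episode above 0.02 m).
It also fails if it takes over 54 s, if anything falls off the work surface, if the arm or the gripper's body presses on something with over 40 N, if the wrist force passes 120 N, or if a joint passes its speed limit or range.

## Working session

There is one attempt and no reset: what is moved stays moved. The work goes in short steps, Python scripts to look and compute and a tool call to move; the robot and the scene stay as the last step left them, time stands still between calls to the robot, and variables do not carry over. Pictures are saved under pics/ and viewed, at most 10 in all, crops included, and the job is handed in when it is done.

Besides the shell and the picture viewer there is one more tool, called after "Call:" as a command line: name --argument value ..., lists and objects as JSON in quotes. carry_out: Moves the arm, as the interface text tells. Its arguments: {"type":"object","properties":{"deltas":{"type":"string"}},"required":["deltas"]}

```bash
mkdir -p pics; ls; python3 - <<'E'
from bench import sensors, vision
import cv2
o=sensors.get_obs(); print(o)
for n in("top","side"):
    cv2.imwrite(f"pics/{n}0.png",vision.camera(n)); print(n,vision.camera_model(n))
print(vision.camera_model("wrist"))
E
```

```text
pics
{'time_s': 0.0, 'q': array([-1.42130541e+00,  1.81518376e-01,  1.60799718e+00, -9.25770893e-06,
        1.35377768e+00, -2.06284788e-01]), 'dq': array([ 3.00528347e-04, -1.26432031e-03, -7.84614855e-04,  1.00312476e-03,
       -3.86822043e-04,  3.90727019e-05]), 'joint_efforts': array([-1.53178931e-03, -4.44872761e+01, -3.51342380e+01, -4.48857463e-04,
        9.06704867e-03,  1.30667726e-05]), 'eef_pos': array([ 0.20022246, -0.53843895,  0.23040211]), 'eef_rot': array([-8.50079842e-04,  9.84219102e-01,  1.76952072e-01,  1.96249016e-05]), 'wrist_force': array([ 0.25659359,  0.60308056, -0.43621302]), 'torque': array([0.03410404, 0.01413589, 0.01746115]), 'grasp_force': 0.0, 'opening': 1.00311330556226}
top {'K': array([[504.66590093,   0.        , 272.33110537],
       [  0.        , 504.66590093, 211.22084015],
       [  0.        ,   0.        ,   1.        ]]), 'extrinsics': array([[-0.0239727 , -0.99967022, -0.00920662, -0.07986785],
       [-0.98058406,  0.02530591, -0.19445953,  0.53961551],
       [ 0.19462838,  0.00436615, -0.98086734,  1.32161291],
       [ 0.        , 
[... 282 characters left out ...]

       [-0.14680863, -0.64339064, -0.75132929,  0.03261986],
       [ 0.19091388,  0.72684772, -0.65973046,  1.22132825],
       [ 0.        ,  0.        ,  0.        ,  1.        ]])}
{'K': array([[292.51182499,   0.        , 277.61215775],
       [  0.        , 292.51182499, 210.20207759],
       [  0.        ,   0.        ,   1.        ]]), 'hand_eye': array([[ 4.77645727e-05, -9.46232615e-01, -3.23486996e-01,
         8.27592648e-02],
       [ 9.99999740e-01, -1.87754677e-04,  6.96856942e-04,
        -8.54888038e-05],
       [-7.20124962e-04, -3.23486945e-01,  9.46232359e-01,
        -1.42962357e-01],
       [ 0.00000000e+00,  0.00000000e+00,  0.00000000e+00,
         1.00000000e+00]])}
```

View pics/top0.png

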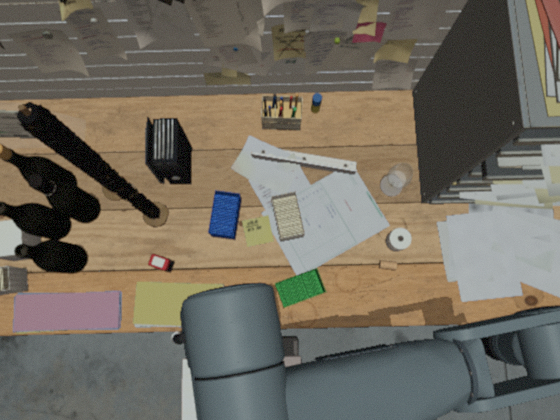

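View pics/side0.png

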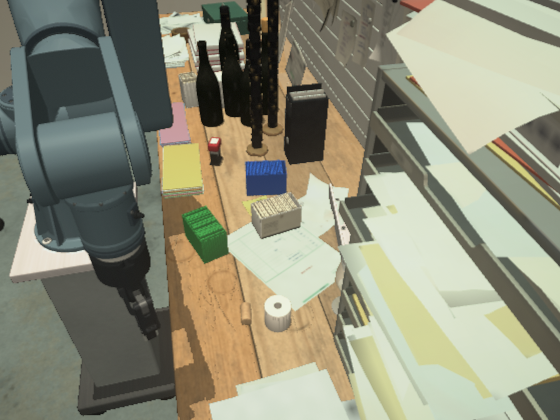

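Candidates in the top picture are blue (225,215), cream (288,217) and green (300,288). The cream one is the carton, because blue and green are ruled out. The stop runs from (252,153) to (356,167). I also see the glass (397,180), the till roll (399,239), the cork (388,265) and the stamp (160,262). I'll confirm with one enlarged crop.

```bash
python3 - <<'E'
import cv2
i=cv2.imread("pics/top0.png")
cv2.imwrite("pics/crop0.png",cv2.resize(i[140:265,240:370],None,fx=6*.78,fy=6*.78,interpolation=cv2.INTER_CUBIC))
E
```

```text
(no output)
```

View pics/crop0.png

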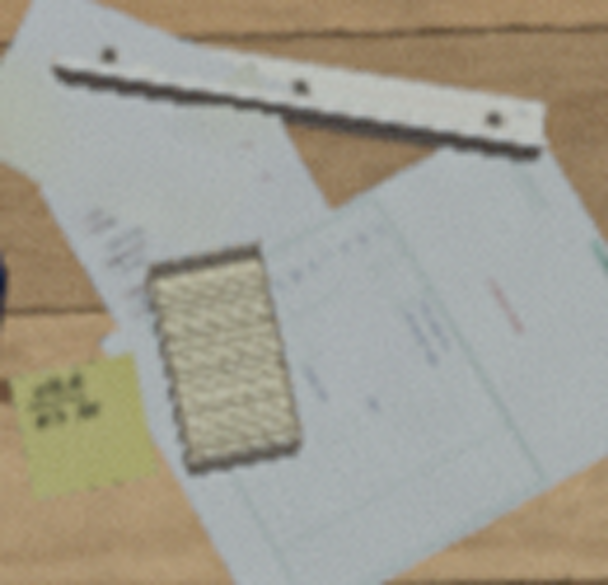

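The crop confirms the cream carton full of cards. Its corners in crop pixels are about (148,268), (258,245), (300,445) and (190,472). The stop's face is the dark strip, with its top edge from (55,66) to (543,146). Next I'll convert these to positions.

```bash
cat > h.py <<'E'
import numpy as np, cv2
from bench import vision, sensors
def ray(n,uv,z):
    m=vision.camera_model(n);K,E=m["K"],m["extrinsics"];R,t=E[:3,:3],E[:3,3]
    d=R.T@np.linalg.solve(K,[uv[0],uv[1],1]);c=-R.T@t
    return (c+d*(z-c[2])/d[2])
def proj(n,P):
    m=vision.camera_model(n);p=(m["E"] if "E" in m else m["extrinsics"])@np.c_[P,np.ones(len(P))].T
    q=m["K"]@p[:3];return (q[:2]/q[2]).T
def box(x,y,a,zs):
    c=np.array([[.034,.059],[-.034,.059],[-.034,-.059],[.034,-.059]])@np.array([[np.cos(a),np.sin(a)],[-np.sin(a),np.cos(a)]])+[x,y]
    return np.vstack([np.c_[c,np.full(4,z)] for z in zs])
E
python3 - <<'E'
from h import *
np.set_printoptions(precision=4,suppress=True)
m=vision.camera_model("top")["extrinsics"];print("cam",-m[:3,:3].T@m[:3,3])
g=lambda u,v:(240+(u+.5)/4.68-.5,140+(v+.5)/4.68-.5)
for p in[(148,268),(258,245),(300,445),(190,472)]:print("carton",ray("top",g(*p),.076))
for p in[(55,66),(543,146)]:print("stop top",ray("top",g(*p),.045))
for p in[(58,80),(538,158)]:print("stop bot",ray("top",g(*p),0))
for n,p,z in[("till",(399,238),.057),("cork",(388,265),.02),("glass",(392,188),0),("stamp",(161,262),.06),("blue nr",(236,239),.076),("blue far",(240,195),.076),("green farL",(277,290),.076),("green farR",(317,271),.076),("bottle base",(158,216),0),("rack",(190,180),0)]:print(n,ray("top",p,z))
E
```

```text
cam [ 0.27   -0.0993  1.4005]
carton [ 0.5722 -0.0914  0.076 ]
carton [ 0.5842 -0.155   0.076 ]
carton [ 0.4673 -0.175   0.076 ]
carton [ 0.4535 -0.1123  0.076 ]
stop top [ 0.7048 -0.0384  0.045 ]
stop top [ 0.6474 -0.3273  0.045 ]
stop bot [ 0.7101 -0.0381  0.    ]
stop bot [ 0.6524 -0.3314  0.    ]
till [ 0.4547 -0.4309  0.057 ]
cork [ 0.3864 -0.4047  0.02  ]
glass [ 0.6065 -0.4355  0.    ]
stamp [0.4059 0.2061 0.06  ]
blue nr [0.4603 0.0046 0.076 ]
blue far [ 0.5796 -0.0073  0.076 ]
green farL [ 0.3241 -0.1005  0.076 ]
green farR [ 0.3707 -0.2062  0.076 ]
bottle base [0.5425 0.2308 0.    ]
rack [0.6453 0.1409 0.    ]
```

```bash
cat > mv.py <<'E'
import sys, numpy as np
from scipy.spatial.transform import Rotation as R
from bench import sensors
# usage: mv.py x y z yaw(deg, of tool y axis) [start pose x y z yaw]: row from the current (or given) pose to the target
def T(yaw):
    a=np.radians(yaw);y=np.array([np.cos(a),np.sin(a),0]);z=np.array([0,0,-1.]);return R.from_matrix(np.c_[np.cross(y,z),y,z])
def cur():
    o=sensors.get_obs();w,x,y,z=o["eef_rot"];return o["eef_pos"],R.from_quat([x,y,z,w]),o
def row(p,r,P,yaw):
    return np.r_[r.inv().apply(np.array(P)-p)*1000,(r.inv()*T(yaw)).as_rotvec()]
def show(targets):
    p,r,o=cur();y=r.as_matrix()[:,1]
    print("t",round(o["time_s"],2),"p",p.round(4),"yaw",np.degrees(np.arctan2(y[1],y[0])).round(1),"F",o["wrist_force"].round(1),"q",o["q"].round(2))
    for t in targets:print(np.r_[row(p,r,t[:3],t[3]).round(3)])
E
python3 - <<'E'
from mv import *
np.set_printoptions(suppress=True,precision=3)
show([(.35,-.30,.23,-30),(.509,-.071,.2,10),(.509,-.071,.022,10)])
E
```

```text
t 0.1 p [ 0.2   -0.538  0.231] yaw -69.6 F [-0.7  1.1 -0.3] q [-1.42  0.18  1.61 -0.    1.35 -0.21]
[ 223.459 -171.368    0.815   -0.001   -0.001   -0.691]
[ 452.269 -330.582   31.131   -0.001   -0.001   -1.389]
[ 452.215 -330.305  209.13    -0.001   -0.001   -1.389]
```

Call:
carry_out --deltas "38 -28 0 0 0 -0.12 0; 76 -56 0 0 0 -0.23 0; 113 -83 0 0 0 -0.35 0; 151 -111 0 0 0 -0.46 0; 188 -138 0 0 0 -0.58 0; 226 -165 0 0 0 -0.69 0; 264 -193 5 0 0 -0.81 0; 302 -220 10 0 0 -0.93 0; 340 -248 15 0 0 -1.05 0; 378 -276 20 0 0 -1.16 0; 415 -303 26 0 0 -1.28 0; 452 -331 31 0 0 -1.389 0"

```text
time_s: 1.6
eef_pos: [0.5091, -0.0698, 0.1998]
eef_rot: [-0.0, 0.642, 0.767, -0.0]
wrist_force: [0.9, -1.2, -0.4]
opening: 0.998
grasp_force: 0.0
```

```bash
python3 - <<'E'
from mv import *
np.set_printoptions(suppress=True,precision=3)
show([(.509,-.071,.022,10)])
E
```

```text
t 1.6 p [ 0.509 -0.07   0.2  ] yaw 10.2 F [ 0.9 -1.2 -0.4] q [-0.37  0.08  1.79 -0.    1.28 -0.55]
[ -1.207  -0.255 177.783  -0.     -0.      0.003]
```

Call:
carry_out --deltas "-1 0 40 0 0 0 0; -1 0 80 0 0 0 0; -1 0 115 0 0 0 0; -1 0 145 0 0 0 0; -1 0 165 0 0 0 0; -1 0 178 0 0 0 0; -1 0 178 0 0 0 0"

```text
time_s: 2.48
eef_pos: [0.5081, -0.072, 0.0214]
eef_rot: [-0.001, 0.643, 0.766, -0.0]
wrist_force: [0.1, 0.0, 1.1]
opening: 0.996
grasp_force: 0.0
```

```bash
python3 - <<'E'
from mv import *
from h import *
np.set_printoptions(suppress=True,precision=3)
a=vision.camera("top")[140:265,200:370];b=vision.camera("side")[130:280,180:380]
cv2.imwrite("pics/s1.png",np.hstack([cv2.resize(a,(400,294)),cv2.resize(b,(392,294))]))
# waypoints: bar turns about pivot p = c+0.042u, offset along carton
def plan(c,ang,dang,piv=.042,off=.045,z=.022,n=12):
    f=lambda a:np.array([np.cos(np.radians(a)),np.sin(np.radians(a))])
    P=np.array(c)+piv*f(ang);out=[]
    for k in range(1,n+1):
        a=ang+dang*k/n;cc=P-piv*f(a);q=cc+off*f(a+90);out.append((*q,z,a))
    print("c end",cc);return out
show(plan((.5193,-.1334),10,35))
E
```

```text
c end [ 0.531 -0.156]
t 2.58 p [ 0.509 -0.072  0.023] yaw 10.0 F [-0.1 -1.4 -0.3] q [-0.37  0.34  1.89  0.    0.91 -0.55]
[-18.962  -3.015   0.87    0.001   0.     -0.051]
[-21.27   -5.134   0.869   0.001   0.     -0.102]
[-23.682  -7.133   0.869   0.001   0.     -0.153]
[-26.193  -9.007   0.869   0.001   0.     -0.204]
[-28.796 -10.751   0.868   0.001   0.     -0.255]
[-31.485 -12.36    0.868   0.001   0.001  -0.306]
[-34.251 -13.83    0.868   0.001   0.001  -0.357]
[-37.089 -15.158   0.868   0.001   0.001  -0.408]
[-39.991 -16.339   0.869   0.001   0.001  -0.459]
[-42.95  -17.371   0.869   0.001   0.001  -0.51 ]
[-45.956 -18.252   0.87    0.001   0.001  -0.561]
[-49.004 -18.978   0.87    0.001   0.001  -0.611]
```

View pics/s1.png

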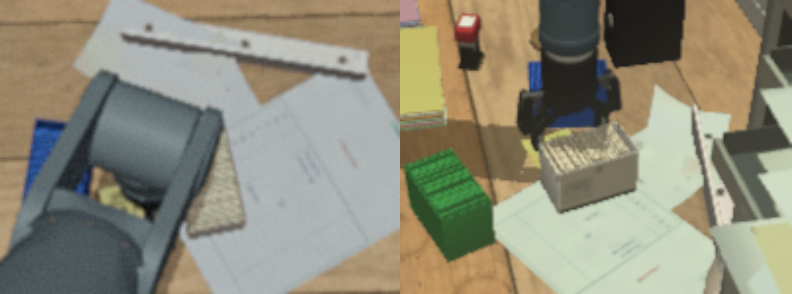

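The picture shows the fingers behind the carton's left side, at side-crop (530,110) and (610,95). Nothing is touching yet. Next I turn the carton about half way.

Call:
carry_out --deltas "-10 -1 0 0 0 0 0; -19 -3 0 0 0 -0.05 0; -21 -5 0 0 0 -0.1 0; -24 -7 0 0 0 -0.15 0; -26 -9 0 0 0 -0.2 0; -29 -11 0 0 0 -0.255 0; -31.5 -12.5 0 0 0 -0.306 0; -34 -14 0 0 0 -0.357 0; -37 -15 0 0 0 -0.408 0; -40 -16.5 0 0 0 -0.459 0; -43 -17.5 0 0 0 -0.51 0; -43 -17.5 0 0 0 -0.51 0"

```text
time_s: 4.08
eef_pos: [0.4993, -0.1184, 0.0228]
eef_rot: [0.0, 0.43, 0.903, -0.0]
wrist_force: [-0.3, 0.2, 0.1]
opening: 1.0
grasp_force: 0.0
```

```bash
python3 - <<'E'
from mv import *
from h import *
np.set_printoptions(suppress=True,precision=3)
show([])
a=vision.camera("top")[140:265,200:370];b=vision.camera("side")[150:250,220:340]
cv2.imwrite("pics/side2.png",vision.camera("side"))
cv2.imwrite("pics/s2.png",np.hstack([cv2.resize(a,(340,250)),cv2.resize(b,(456,380))[:250] if 0 else cv2.copyMakeBorder(cv2.resize(a,(1,1)),0,249,0,0,0)]) if 0 else np.hstack([cv2.copyMakeBorder(cv2.resize(a,(310,228)),0,172,0,0,0),cv2.resize(b,(480,400),interpolation=cv2.INTER_CUBIC)]))
E
```

```text
t 4.08 p [ 0.499 -0.118  0.023] yaw 39.1 F [-0.3  0.2  0.1] q [-0.46  0.34  1.89 -0.    0.91 -1.15]
```

View pics/s2.png

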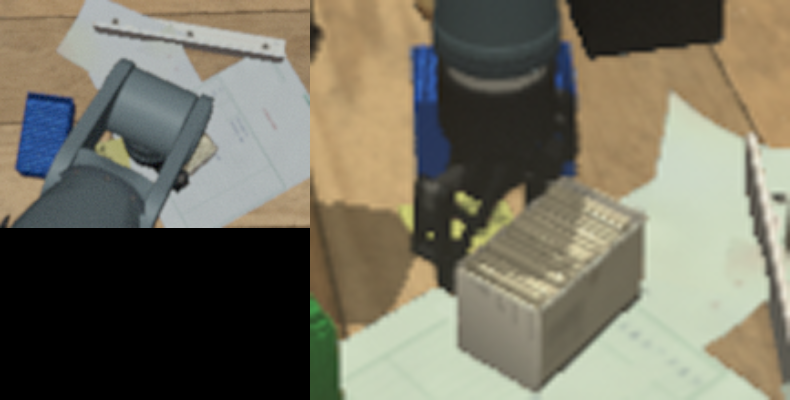

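Side crop: the carton has turned about 30°. Its top corners are near (458,268), (540,302), (642,218) and (570,180), and its bottom corners near (458,342), (540,388) and (642,288). Next I fit the pose and plan the rest of the turn.

```bash
cat > fit.py <<'E'
from h import *
from scipy.optimize import least_squares
def fit(obs,x0,n="side"):
    # obs: corner index (0 +x+y,1 -x+y,2 -x-y,3 +x-y; carton frame), level 0/1, u, v
    f=lambda s:(proj(n,box(*s,[0,.076]))[[4*o[1]+o[0] for o in obs]]-np.array([o[2:] for o in obs])).ravel()
    r=least_squares(f,x0);return r.x,np.abs(r.fun).max()
E
cat >> mv.py <<'E'
def f(a):return np.array([np.cos(np.radians(a)),np.sin(np.radians(a))])
def plan(c,ang,dang,piv=.042,off=.045,z=.022,n=12):
    P=np.array(c)+piv*f(ang);out=[]
    for k in range(1,n+1):
        a=ang+dang*k/n;cc=P-piv*f(a);out.append((*(cc+off*f(a+90)),z,a))
    print("c end",cc);return out
E
python3 - <<'E'
from fit import *
from mv import *
np.set_printoptions(suppress=True,precision=4)
g=lambda u,v:((u-310)/4+220,v/4+150)
# carton y axis = long axis at a+90deg (points far-left); robot-side face is +... left face is carton -x
# near-right end = -y end: corners 2 (left/-x), 3 (right/+x)
obs=[(2,1,*g(458,268)),(3,1,*g(540,302)),(0,1,*g(642,218)),(1,1,*g(570,180)),(2,0,*g(458,342)),(3,0,*g(540,388)),(0,0,*g(642,288))]
s,e=fit(obs,[.53,-.15,np.radians(-50)]);print(s,"long axis deg",90+np.degrees(s[2]),e)
A=90+np.degrees(s[2]);show(plan(s[:2],A,79-A))
E
```

```text
[ 0.5312 -0.1518 -0.8911] long axis deg 38.94377124279587 2.2975096557429993
c end [ 0.5558 -0.1666]
t 4.22 p [ 0.4996 -0.1181  0.0228] yaw 39.1 F [-1.  -0.1 -0.1] q [-0.46  0.34  1.89 -0.    0.91 -1.15]
[-3.568  0.832  0.797  0.     0.001 -0.055]
[-6.226 -1.574  0.799  0.     0.001 -0.113]
[-9.02  -3.822  0.801  0.     0.001 -0.172]
[-11.94   -5.903   0.804   0.      0.001  -0.23 ]
[-14.976  -7.81    0.807   0.      0.001  -0.288]
[-18.118  -9.538   0.81    0.      0.001  -0.346]
[-21.355 -11.08    0.813   0.      0.001  -0.405]
[-24.677 -12.43    0.816   0.      0.001  -0.463]
[-28.071 -13.585   0.82    0.      0.001  -0.521]
[-31.527 -14.54    0.824   0.      0.001  -0.579]
[-35.033 -15.293   0.827   0.      0.001  -0.638]
[-38.577 -15.84    0.832   0.      0.001  -0.696]
```

Call:
carry_out --deltas "-4 0 0 0 0 -0.055 0; -6 -1.5 0 0 0 -0.11 0; -9 -4 0 0 0 -0.17 0; -12 -6 0 0 0 -0.23 0; -15 -8 0 0 0 -0.29 0; -18 -9.5 0 0 0 -0.345 0; -21.5 -11 0 0 0 -0.405 0; -24.5 -12.5 0 0 0 -0.463 0; -28 -13.5 0 0 0 -0.521 0; -31.5 -14.5 0 0 0 -0.579 0; -35 -15.5 0 0 0 -0.638 0; -38.5 -16 0 0 0 -0.694 0"

```text
time_s: 5.72
eef_pos: [0.5105, -0.1576, 0.0221]
eef_rot: [-0.001, 0.096, 0.995, 0.0]
wrist_force: [-2.7, -0.9, -0.1]
opening: 1.001
grasp_force: 0.0
```

```bash
python3 - <<'E'
from mv import *
from h import *
np.set_printoptions(suppress=True,precision=4)
n=f(78.8-90);c=np.array([.6787,-.1837]);t=f(78.8)
p,_,_=cur();print("bar in stop frame n,t",(p[:2]-c)@n,(p[:2]-c)@t)
show([(*(p[:2]+d*n),.022,78.8) for d in (.03,.06)])
cv2.imwrite("pics/s3.png",cv2.resize(vision.camera("side")[140:260,220:370],(750,600),interpolation=cv2.INTER_CUBIC))
E
```

```text
bar in stop frame n,t -0.17001034946386043 -0.007103413818692762
t 5.72 p [ 0.5105 -0.1576  0.0221] yaw 79.0 F [-2.7 -0.9 -0.1] q [-0.52  0.38  1.84 -0.    0.92 -1.9 ]
[-30.     -0.116   0.108   0.     -0.001   0.004]
[-60.     -0.232   0.074   0.     -0.001   0.004]
```

View pics/s3.png

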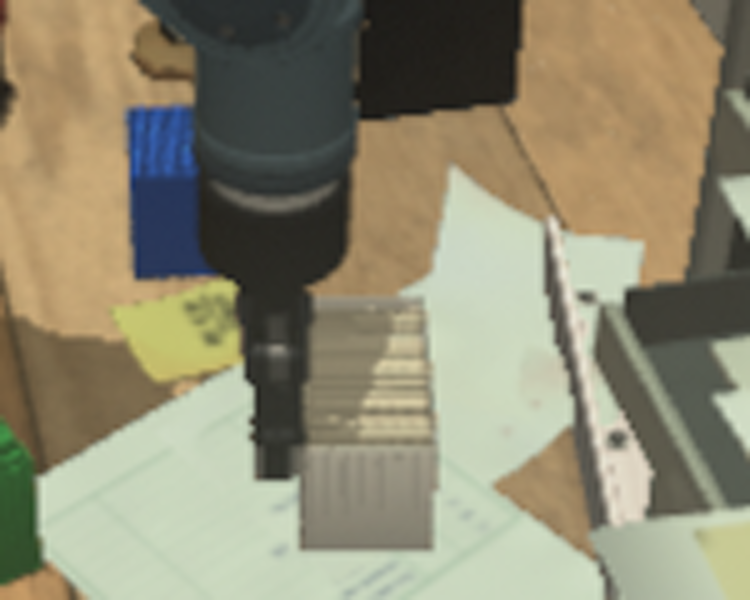

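The carton sits against both fingers and looks nearly square. Its near end runs from (300,447) to (435,447), and the stop's face from (548,215) to (605,520). About 90 mm of gap remains, so I push 60 mm along the stop's normal.

Call:
carry_out --deltas "-3 0 0 0 0 0.004 0; -8 0 0 0 0 0.004 0; -14 0 0 0 0 0.004 0; -20 0 0 0 0 0.004 0; -26 0 0 0 0 0.004 0; -32 0 0 0 0 0.004 0; -38 0 0 0 0 0.004 0; -44 0 0 0 0 0.004 0; -50 0 0 0 0 0.004 0; -55 0 0 0 0 0.004 0; -58 0 0 0 0 0.004 0; -60 0 0 0 0 0.004 0"

```text
time_s: 7.28
eef_pos: [0.5698, -0.1689, 0.0222]
eef_rot: [-0.0, 0.098, 0.995, 0.0]
wrist_force: [-4.4, 1.4, 2.3]
opening: 1.0
grasp_force: 0.0
```

```bash
python3 - <<'E'
from mv import *
from h import *
np.set_printoptions(suppress=True,precision=4)
show([])
cv2.imwrite("pics/s4.png",cv2.resize(vision.camera("side")[140:260,220:370],(750,600),interpolation=cv2.INTER_CUBIC))
E
```

```text
t 7.28 p [ 0.5698 -0.1689  0.0222] yaw 78.7 F [-4.4  1.4  2.3] q [-0.49  0.49  1.68 -0.    0.98 -1.86]
```

View pics/s4.png

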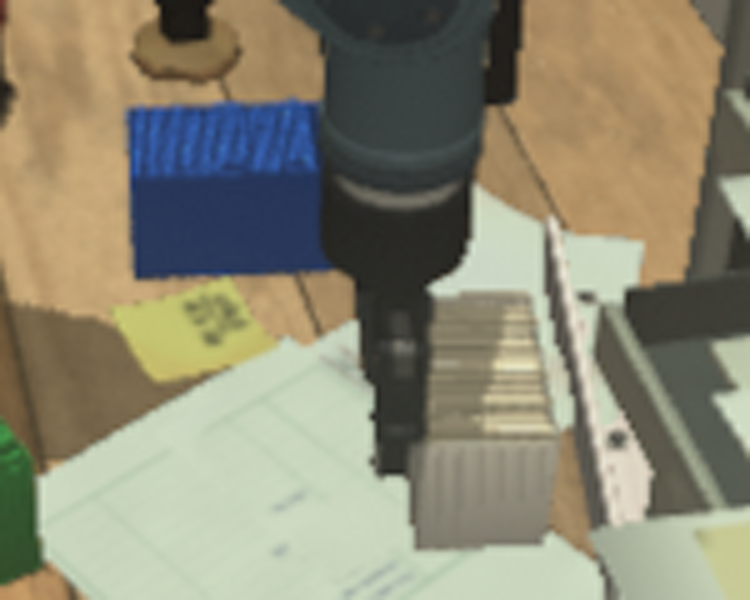

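The carton is square, and both fingers bear on it. Its near top edge runs from (414,443) to (556,438), with roughly 30 mm to go. I approach slowly.

Call:
carry_out --deltas "-3 0 0 0 0 0 0; -7 0 0 0 0 0 0; -11 0 0 0 0 0 0; -15 0 0 0 0 0 0; -18 0 0 0 0 0 0; -20 0 0 0 0 0 0; -22 0 0 0 0 0 0; -24 0 0 0 0 0 0; -25 0 0 0 0 0 0; -26 0 0 0 0 0 0"

```text
time_s: 8.57
eef_pos: [0.5943, -0.1738, 0.0221]
eef_rot: [-0.001, 0.098, 0.995, 0.0]
wrist_force: [-11.2, 2.4, 6.3]
opening: 1.002
grasp_force: 0.0
```

Call:
carry_out --deltas "-1 0 0 0 0 0 0; -2 0 0 0 0 0 0; -3 0 0 0 0 0 0"

```text
time_s: 8.95
eef_pos: [0.5939, -0.1736, 0.0217]
eef_rot: [-0.005, 0.099, 0.995, 0.001]
wrist_force: [-26.2, 4.3, 17.8]
opening: 0.997
grasp_force: 0.0
```

The force rose to 26 N without movement, so the carton is against the stop. I back off and look.

Call:
carry_out --deltas "5 0 0 0 0 0 0; 12 0 0 0 0 0 0; 30 0 0 0 0 0 0; 60 0 0 0 0 0 0; 60 0 -50 0 0 0 0; 60 0 -100 0 0 0 0; 120 0 -130 0 0 0 0; 180 0 -130 0 0 0 0; 230 0 -130 0 0 0 0; 230 0 -130 0 0 0 0"

```text
time_s: 10.2
eef_pos: [0.3704, -0.1286, 0.1519]
eef_rot: [0.0, 0.099, 0.995, -0.0]
wrist_force: [0.8, -0.0, -0.5]
opening: 1.001
grasp_force: 0.0
```

```bash
python3 - <<'E'
from mv import *
from h import *
show([])
a=cv2.resize(vision.camera("top")[140:220,240:370],(780,480),interpolation=cv2.INTER_CUBIC)
cv2.imwrite("pics/s5.png",a)
b=vision.camera("side");cv2.imwrite("pics/side5.png",b)
cv2.imwrite("pics/s6.png",cv2.resize(b[140:260,220:370],(750,600),interpolation=cv2.INTER_CUBIC))
E
```

```text
t 10.2 p [ 0.3704 -0.1286  0.1519] yaw 78.7 F [ 0.8 -0.  -0.5] q [-0.64 -0.16  2.12  0.    1.18 -2.01]
```

View pics/s5.png

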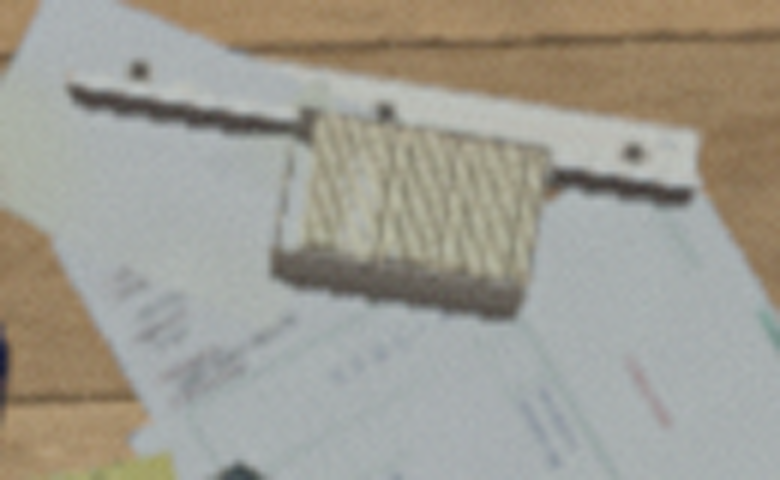

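View pics/s6.png

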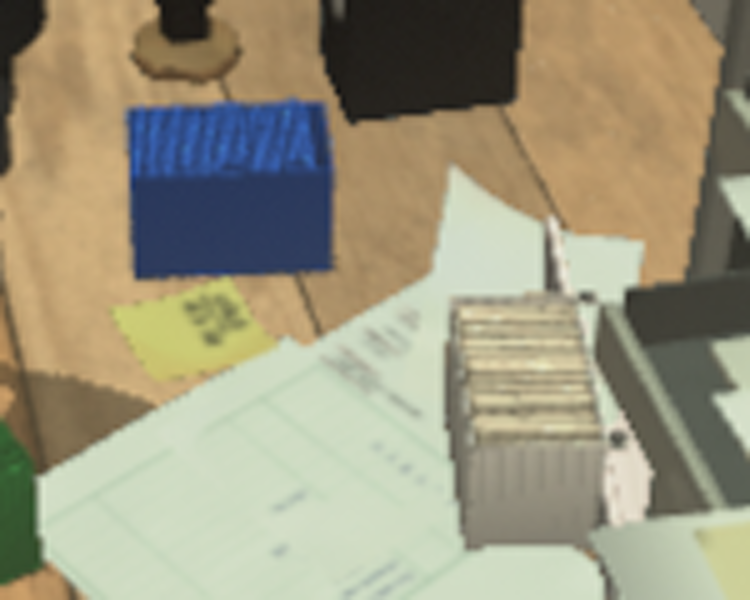

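The carton stands flush against the stop, inside its ends. Its near bottom edge runs from (275,280) to (515,320) and the stop's foot line from (75,98) to (690,203). I'll check this in numbers.

```bash
python3 - <<'E'
from h import *
np.set_printoptions(suppress=True,precision=4)
g=lambda u,v:((u+.5)/6-.5+240,(v+.5)/6-.5+140)
a,b=[ray("top",g(*p),0)[:2] for p in((75,98),(690,203))]
t=(a-b)/np.linalg.norm(a-b);n=np.array([t[1],-t[0]]);c=(a+b)/2
print("stop",c,np.linalg.norm(a-b))
for p,z in(((275,280),0),((515,320),0),((318,108),.076),((550,147),.076),((275,252),.076),((520,290),.076)):
    q=ray("top",g(*p),z)[:2]-c;print(z,q@n,q@t)
E
```

```text
stop [ 0.6824 -0.1849] 0.2992087296028912
0 -0.07209060729829654 0.039075807231794595
0 -0.07137258283754161 -0.07638886019819564
0.076 -0.008171373198684146 0.03165624264087873
0.076 -0.007936862741085763 -0.07511699771479598
0.076 -0.07822573933705029 0.03925211489124049
0.076 -0.07628120964902417 -0.07222170236464927
```

By the top view the carton is parallel within 0.006 rad, but the gap is too uncertain to judge at this resolution. I'll check it with the wrist camera at the carton's left end.

```bash
python3 - <<'E'
from mv import *
np.set_printoptions(suppress=True,precision=4)
show([(.669,-.080,.15,-11.2)])
E
```

```text
t 10.3 p [ 0.3737 -0.1305  0.1533] yaw 78.7 F [ 0.1 -0.5 -0.2] q [-0.64 -0.15  2.11  0.    1.18 -2.01]
[-279.614  107.412    4.148    0.002    0.004    1.569]
```

Call:
carry_out --deltas "-15 5 -10 0 0 0.14 0; -40 15 -25 0 0 0.28 0; -70 27 -30 0 0 0.43 0; -100 38 -30 0 0 0.57 0; -130 50 -30 0 0 0.71 0; -160 61 -30 0 0 0.86 0; -190 73 -30 0 0 1.0 0; -220 84 -30 0 0 1.14 0; -245 94 -20 0 0 1.28 0; -265 102 -10 0 0 1.43 0; -280 107 0 0 0 1.57 0; -280 107 4 0 0 1.57 0"

```text
time_s: 11.8
eef_pos: [0.6698, -0.0792, 0.1466]
eef_rot: [-0.0, 0.772, 0.635, -0.0]
wrist_force: [-0.2, 0.9, 0.1]
opening: 0.997
grasp_force: 0.0
```

```bash
python3 - <<'E'
from mv import *
from h import *
np.set_printoptions(suppress=True,precision=4)
p,r,o=cur();show([]);i=vision.camera("wrist");cv2.imwrite("pics/w.png",i)
np.savez("w.npz",p=p,r=r.as_matrix())
# expected pixel of the corner: carton left end at the face
H=vision.camera_model("wrist");M=H["hand_eye"];c=np.array([.6787,-.1837]);n=f(-11.2);t=f(78.8)
def px(P):
    q=r.inv().apply(np.array(P)-p);k=H["K"]@(np.linalg.inv(M)@np.r_[q,1])[:3];return k[:2]/k[2]
for z in(0,.045,.076):print(px([*(c+.045*t),z]),px([*(c+.045*t-.068*n),z]))
u=px([*(c+.045*t),.0]).astype(int);x0=int(np.clip(u[0]-70,0,420));y0=int(np.clip(u[1]-55,0,310));print(x0,y0)
cv2.imwrite("pics/w1.png",np.hstack([cv2.resize(i[y0:y0+110,x0:x0+140],(560,440),interpolation=cv2.INTER_CUBIC),cv2.copyMakeBorder(cv2.resize(i,(240,180)),0,260,0,0,0)]))
E
```

```text
t 11.8 p [ 0.6698 -0.0792  0.1466] yaw -11.1 F [-0.2  0.9  0.1] q [-0.29  0.47  1.41  0.    1.26 -0.1 ]
[304.5961 244.7801] [242.2359 244.6676]
[308.7351 265.5179] [236.7679 265.3892]
[312.4163 283.962 ] [231.9047 283.8192]
234 189
```

View pics/w1.png

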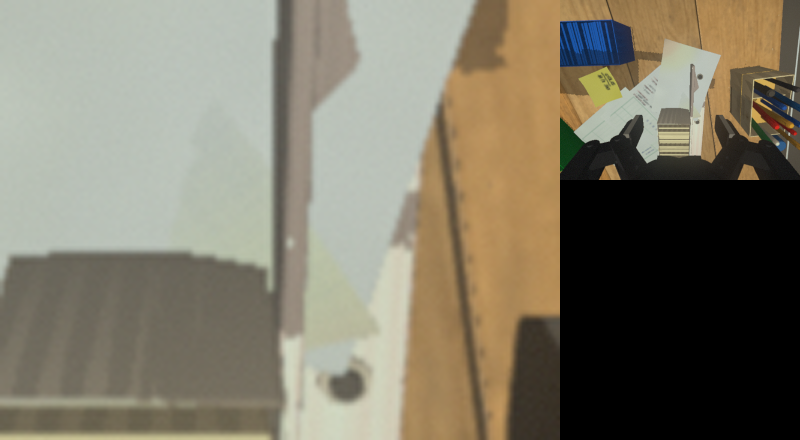

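The wrist picture shows the carton's left end. Its bottom corner at (268,263) meets the face line at about (275,263), so the gap is under 2 mm and the carton is flush. I'm handing in.

```bash
python3 -c "
from bench import ctrl; print(ctrl.hand_in())"
```

```text
the job is handed in; nothing more can be done
None
```

I handed in the job with the carton's long side flat against the stop (gap under 2 mm, about 0.006 rad out of square, inside the stop's ends); it took about 12 s and the bystanders were not touched, but the hand-in returned no verdict.

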